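# Unclamp a wooden strip and put it away in its parts drawer

### The job

The orange wooden strip in the toggle clamp is done: lift the clamp's red handle until the arm stands well up, and take the strip out. The two top drawers of the parts cabinet stand ajar; pull the one that already holds a strip of the same kind right out to its stop, lay the strip flat on its floor and let go while it is still fully out, then slide that drawer fully shut. Do not push the bit block or the loose machine heads on the worktop about.

Things in the scene. Friction and masses are not known exactly. Their poses are not given: they have to be found in the camera images.
- toggle_clamp: Hold-down toggle clamp on a wooden jig block, fixed to the worktop. Origin: on the worktop under the block; x across the block, y along it towards the red handle, z up. Block: x -38..38, y -131..59 mm, top at z 18 mm. Steel arm: 8 mm wide, from its pivot at y 9, z 45 to its 20 mm rubber pad at y -83; when down its top is at z 53, the pad's bolt at z 59 mm.
- clamp_handle_grip (a point): Middle of the red handle's grip, where to pinch it; moves with the handle (handle down: y 100, z 66 mm of the clamp). The handle is 16 mm wide across the clamp's x, runs from y 51 to y 130 mm, rising to z 81 at its end, and pivots about a line along the clamp's x through y 31, z 48 mm.
- toggle_clamp_handle (a joint): angle of the red handle, rad: 0 down (clamped), up to 0.98 lifted. Lifting turns the handle's end up and over towards -y of the clamp. It moves stiffly (0.4 to 0.5 N m, about 7 N at the grip) and stays where it is left.
- toggle_clamp_arm (a joint): angle of the clamp arm, rad, driven by the handle's linkage: 0.083 + 1.5 * handle. 0.083 presses on the strip, about 1.5 stands upright.
- strip: Orange-brown hardwood strip, 14 x 105 x 8 mm (x, y, z), 12 g; origin at the middle of its underside, y along it. At the start it lies flat along the jig block under the clamp pad, its middle near y -78 mm of the clamp, underside 18 mm above the worktop.
- parts_drawers: Grey six-drawer parts cabinet, 170 x 300 x 215 mm, fixed on the worktop. Origin: middle of its underside; x to its back (drawers slide out towards -x), y to the left seen from its front, z up. Only the top row's two drawers move. The top plate's front edge is at x -80, z 211..215 mm. Inside widths: left drawer y 8..142, right drawer y -142..-8 mm.
- front_l (a point): Middle of the upper edge of the top left drawer's front panel (3 mm thick, z 145..206 mm); moves with the drawer; axes as the cabinet's. The drawer's floor lies 60 mm below this point, its side and back walls end 4 mm below it, the inside runs from 2 mm to 153 mm behind it. A finger lip 46 mm wide sticks out 12 mm in front of the panel, 36 to 44 mm below this point.
- front_r (a point): The same point on the top right drawer, which is built alike.
- parts_drawers_drawer_2l (a joint): opening of the top left drawer (+y side of the cabinet), m: 0 shut, 0.14 out at its stop; slides easily (about 0.5 N).
- parts_drawers_drawer_2r (a joint): opening of the top right drawer (-y side), m: as the left one.
- spare_strip: A second strip just like the first, lying loose across the floor of one of the two top drawers near its front (which one varies): this marks the drawer to use; the other one holds a white machine head. Origin and axes as for the strip.
- bit_block: Wooden block with six steel bits, 32 x 90 x 52 mm, on the worktop in front of the cabinet; origin at the middle of its underside.
- machine_head_3: Loose white guitar machine head, 48 x 31 x 33 mm, on the worktop; origin at the middle of its underside.
- machine_head_4: Another such loose machine head on the worktop.

How it is judged:
On the way, in this order (a step that is already met when the one before it is completed fails the run):
1. the clamp's handle is lifted and its arm stands well up (more than 0.8 rad) (value of joint toggle_clamp_arm above 0.8 rad), for 0.2 s.
2. the strip lies flat on the floor of the drawer that holds the other strip, let go, while that drawer is right out (more than 125 mm) (((y of each of spare_strip, strip in the frame of parts_drawers above 0.01 m and value of joint parts_drawers_drawer_2l above 0.125 m and x of strip in the frame of parts_drawers between -0.22 and -0.03 m and angle between strip's own z axis and vertical below 0.12 rad and z of strip in the frame of parts_drawers between 0.14 and 0.152 m and contact force between strip and the fingers below 0.1 N) or (y of each of spare_strip, strip in the frame of parts_drawers below -0.01 m and value of joint parts_drawers_drawer_2r above 0.125 m and x of strip in the frame of parts_drawers between -0.22 and -0.03 m and angle between strip's own z axis and vertical below 0.12 rad and z of strip in the frame of parts_drawers between 0.14 and 0.152 m and contact force between strip and the fingers below 0.1 N))), for 0.2 s.
At the end, for the whole second after the job is handed in: The strip lies flat (within 0.12 rad) on the floor of the same drawer as the spare strip, at rest and let go, and that drawer is fully shut (within 4 mm) (((y of each of spare_strip, strip in the frame of parts_drawers above 0.01 m and value of joint parts_drawers_drawer_2l below 0.004 m and velocity of joint parts_drawers_drawer_2l below 0.01 m/s and angle between strip's own z axis and vertical below 0.12 rad and z of strip in the frame of parts_drawers between 0.14 and 0.152 m and contact force between strip and the fingers below 0.1 N and x of strip in the frame of parts_drawers between -0.076 and 0.08 m and linear speed of strip below 0.02 m/s) or (y of each of spare_strip, strip in the frame of parts_drawers below -0.01 m and value of joint parts_drawers_drawer_2r below 0.004 m and velocity of joint parts_drawers_drawer_2r below 0.01 m/s and angle between strip's own z axis and vertical below 0.12 rad and z of strip in the frame of parts_drawers between 0.14 and 0.152 m and contact force between strip and the fingers below 0.1 N and x of strip in the frame of parts_drawers between -0.076 and 0.08 m and linear speed of strip below 0.02 m/s))); the robot touches nothing.
It fails at once if the bit block or a loose machine head on the worktop is pushed more than 30 mm (distance of any of bit_block, machine_head_3, machine_head_4 from where it was at the start of the episode above 0.03 m).
It also fails if it takes over 72 s, if anything falls off the work surface, if the arm or the gripper's body presses on something with over 40 N, if the wrist force passes 120 N, or if a joint passes its speed limit or range.

### The arm

A 6-joint arm with a two-finger parallel gripper is mounted at the origin on a cart in front of the work surface, level with it; the furniture and walls round the work are solid. World frame = base frame: x ahead of the robot, y to its left, z up, the work surface at z = 0. Lengths are in m, angles in rad, forces in N, time in s.
With the tool pointing down it reaches from about 0.35 to 0.85 m from the base axis. Payload 8.1 kg.
Tool frame: the origin (TCP) lies at the very end of the fingers, on their centre line; the grasp point (between the pads) lies 19 mm behind it (env.grasp_offset is the distance from the TCP to the grasp point, in m); z points along the fingers, y is the line along which they close (so a half turn about z gives the same grasp; the last joint's range is limited). The gripper opens to 85 mm and grips with 20 to 120 N. Pads are 22 mm wide; open, the fingers measure 114 mm over their backs; the gripper's body (76 mm by 85 mm) begins 54 mm behind the grasp point. The pads swing forward as they close: fully open they stand 13 mm farther back than shut.
Start: joints at [-1.341, 0.13, 1.488, -0, 1.523, -0.085], TCP at [0.186, -0.571, 0.211] pointing down, gripper open.
Joint ranges: [-2.96, 2.96], [-0.89, 2.26], [0.02, 2.5], [-1.34, 4.48], [0, 2.73], [-2.66, 2.66]. Speed limits (rad/s): [2.39, 2.39, 2.79, 3.14, 3.14, 3.14].

### API

Orientations are given as a 3x3 rotation matrix whose columns are the frame's x, y, z axes.
In Python, from workcell import env gives the robot as it stands.
- The arm moves only by the tool servo_tool, never from a script. Its argument "series" is a list of rows, each an object with "fingers": the gripper command: -1 is shut, 1 is fully open, values between are in proportion; "travel": the shift along the tool's x, y, z in cm, a list of three; "roll": the turn about the tool's z in degrees. In form: [{"fingers": fingers, "travel": [dx, dy, dz], "roll": roll}, ...]. A call has 1 to 8 rows; each row is the pose to reach, as a shift and turn from the pose commanded when the call began, along the tool's axes at that moment; what a row does not reach only later rows make up. A row lasts 1/8 s, in which the tool goes at most 62.5 mm and 10.7 degrees, less where a joint would pass 70% of its speed; a pose out of reach is approached as far as the arm can. A call with a gripper value outside its range is refused whole. The fingers move at their own pace and stop on an object; "grip_force" is the grip in N (left out, the last holds). Time passes only in rows, so rows that repeat a pose let the fingers close. It gives the time, the measured TCP pose, the force, the opening and the grip force at its end, in the units of the state.
- env.read_state(): the state, without advancing time (a new reading comes with each control period).
- env.snapshot(name): name is "scene" or "top" or "wrist"; returns the picture (400x640x3 uint8, red, green, blue); there is no depth.
- env.camera_info(name): a dict with "vfov" (degrees; the focal length in pixels is half the picture's height over the tangent of half this angle, whatever the lens; pixels are square), "cx", "cy" (the principal point, pixels), "view" (4x4, takes a point from world to camera coordinates); the wrist camera has in their place "T_tool_cam" (4x4, takes a point from camera to tool coordinates, whose origin is the TCP and whose axes are the flange's). Camera axes: x right, y up, looking along -z (the intrinsics and any distortion apply to the point x, -y, -z); pixel columns grow to the right and rows downward; lengths in m; the calibration is good to about 2 mm. The wrist camera is an equidistant fisheye: a pixel r from the principal point sees the ray r / f radians off the axis. A picture is of the moment at which its call begins: read the wrist's pose just before it. camera_info takes no time and is no camera call.
- env.finish_job(): hands the job in; it is judged then, once.
The state is a dict: "t": time; "qpos": joint angles; "qvel": joint speeds; "tau": joint torques, N m; "tool_pos": TCP position; "eef_rot": TCP orientation; "wrist_force": force on the tool from outside, world axes, zero at the start; "wrist_torque": the same for the moment, N m; "finger_gap": finger opening in m; "finger_force": force on a finger pad.
Only numpy, scipy, OpenCV 4.12 (cv2) and the standard library are available. Lean on these libraries where they do the work, as an engineer would, in place of code of your own. Each camera call takes 0.05 s, during which the arm holds its last target. There are 200 camera calls.

## Working session

There is one attempt and no reset: what is moved stays moved. The work goes in short steps, Python scripts to look and compute and a tool call to move; the robot and the scene stay as the last step left them, time stands still between calls to the robot, and variables do not carry over. Pictures are saved under pics/ and viewed, at most 10 in all, crops included, and the job is handed in when it is done.

Besides the shell and the picture viewer there is one more tool, called by a JSON object that holds its "fn" and its "kwargs". servo_tool: Moves the arm, as the interface text tells. Its arguments: {"type":"object","properties":{"series":{"type":"array"},"grip_force":{"type":"number"}},"required":["series"]}

```bash
mkdir -p pics; ls; python3 - <<'E'
from workcell import env
import cv2,numpy as np
s=env.read_state();print(s['tool_pos'],np.round(s['eef_rot'],3).tolist(),s['t'])
for n in('scene','top'):
    cv2.imwrite(f'pics/{n}0.png',env.snapshot(n)[:,:,::-1]);i=env.camera_info(n);print(n,i['vfov'],i['cx'],i['cy'],np.round(i['view'],4).tolist(),[k for k in i])
i=env.camera_info('wrist');print(i)
E
```

```text
pics
[ 0.18566239 -0.56993499  0.21023512] [[0.951, 0.31, -0.0], [0.31, -0.951, 0.002], [0.0, -0.002, -1.0]] 0.0
scene 46.7446072624797 307.7137871058331 202.98192634174646 [[-0.7466, -0.665, 0.021, 0.336], [0.3362, -0.3497, 0.8745, -0.3753], [-0.5741, 0.6599, 0.4847, -0.7988], [0.0, 0.0, 0.0, 1.0]] ['vfov', 'cx', 'cy', 'view']
top 54.127271237607864 323.80833338089707 198.8027291622076 [[0.0128, -0.9999, 0.0065, -0.1325], [0.9841, 0.0137, 0.177, -0.5759], [-0.177, 0.0041, 0.9842, -0.8956], [0.0, 0.0, 0.0, 1.0]] ['vfov', 'cx', 'cy', 'view']
{'vfov': 65.70646984690485, 'cx': 320.1482141195268, 'cy': 198.20833995152603, 'T_tool_cam': array([[ 2.96259080e-04,  9.65673336e-01,  2.59759350e-01,
         6.47379245e-02],
       [ 9.99998334e-01, -7.53982616e-04,  1.66247075e-03,
        -2.36630607e-04],
       [ 1.80125771e-03,  2.59758425e-01, -9.65671951e-01,
        -1.63303087e-01],
       [ 0.00000000e+00,  0.00000000e+00,  0.00000000e+00,
         1.00000000e+00]])}
```

View pics/scene0.png

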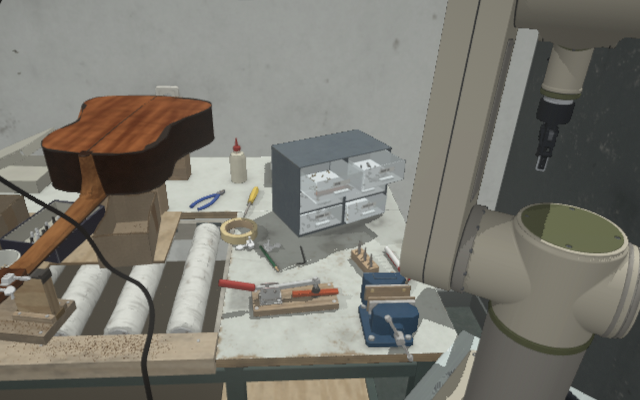

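View pics/top0.png

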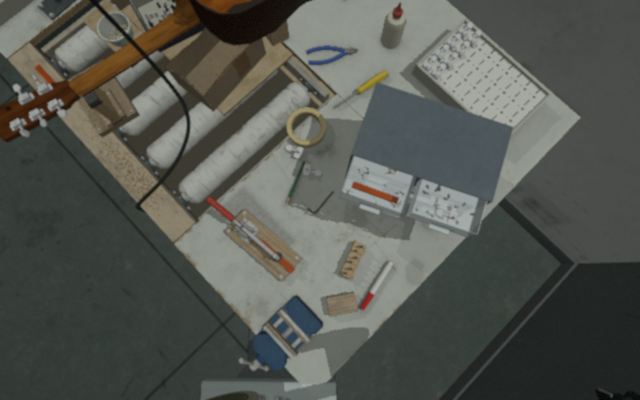

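The scene view shows the clamp (handle 235,286), the cabinet and the bit block. The top view shows the clamp with its handle end at (212,201) and strip end at (290,268). The spare strip lies in the left drawer at (375,192). I'll enlarge the important areas next.

```bash
python3 - <<'E'
import cv2,numpy as np
t=cv2.imread('pics/top0.png')
a=cv2.resize(t[185:285,195:315],None,fx=4,fy=4,interpolation=cv2.INTER_CUBIC)
b=cv2.resize(t[80:245,335:520],None,fx=3.5,fy=3.5,interpolation=cv2.INTER_CUBIC)
cv2.imwrite('pics/c1.png',a);cv2.imwrite('pics/c2.png',b)
E
```

```text
(no output)
```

View pics/c1.png

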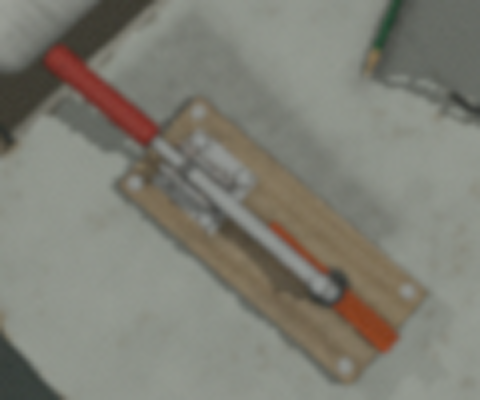

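View pics/c2.png

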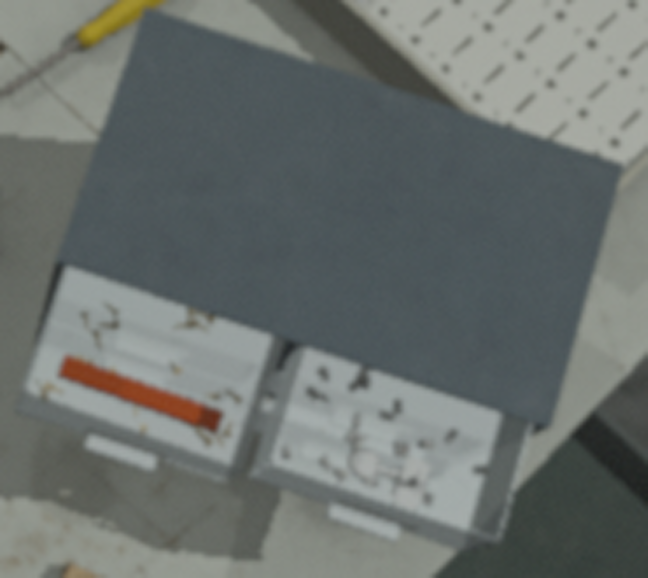

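c1 shows the block corners at (200,97), (118,185), (345,383) and (427,293), with the handle end at (55,55). In c2 the cabinet's top corners are (150,10), (622,165), (548,428) and (62,262), the left panel's upper edge runs (20,408)–(235,478), and the strip runs (62,368)–(220,420).

```bash
cat > h.py <<'E'
import numpy as np
from workcell import env
def ray(n,px):
    i=env.camera_info(n);f=200/np.tan(np.radians(i['vfov']/2))
    V=np.array(i['view']);R=V[:3,:3];o=-R.T@V[:3,3]
    return o,R.T@np.array([(px[0]-i['cx'])/f,-(px[1]-i['cy'])/f,-1])
def atz(n,px,z):
    o,d=ray(n,px);return o+d*(z-o[2])/d[2]
def wpix(px,z,s):
    "wrist pixel -> world at height z, state s"
    i=env.camera_info('wrist');f=200/np.tan(np.radians(i['vfov']/2));T=np.array(i['T_tool_cam'])
    u=np.array([px[0]-i['cx'],-(px[1]-i['cy'])]);r=np.hypot(*u);a=r/f
    d=np.r_[u/max(r,1e-9)*np.sin(a),-np.cos(a)]
    R=np.array(s['eef_rot']);o=np.array(s['tool_pos'])+R@T[:3,3];d=R@T[:3,:3]@d
    return o+d*(z-o[2])/d[2]
def fit2(loc,w):
    loc,w=np.array(loc,float),np.array(w)[:,:2];a=loc-loc.mean(0);b=w-w.mean(0)
    th=np.arctan2((a[:,0]*b[:,1]-a[:,1]*b[:,0]).sum(),(a*b).sum())
    R=np.array([[np.cos(th),-np.sin(th)],[np.sin(th),np.cos(th)]]);t=w.mean(0)-R@loc.mean(0)
    return th,t,np.round(np.linalg.norm(loc@R.T+t-w,axis=1)*1e3,1)
def loc(p,th,t):
    R=np.array([[np.cos(th),-np.sin(th)],[np.sin(th),np.cos(th)]]);return R.T@(np.array(p)[:2]-t)
def wor(p,th,t):
    R=np.array([[np.cos(th),-np.sin(th)],[np.sin(th),np.cos(th)]]);return R@np.array(p)+t
E
python3 - <<'E'
from h import *
c1=lambda x,y:(195+x/4-.4,185+y/4-.4); c2=lambda x,y:(335+x/3.5-.35,80+y/3.5-.35)
w=[atz('top',c1(*p),.018) for p in[(200,97),(118,185),(345,383),(427,293)]]
th,t,e=fit2([(.038,.059),(-.038,.059),(-.038,-.131),(.038,-.131)],w);print('clamp',th,np.degrees(th),t,e)
for n,l in dict(grip=(0,.1),strip=(0,-.078),pad=(0,-.083)).items():print(n,wor(l,th,t))
print('striptip',loc(atz('top',c1(385,345),.026),th,t),'handle end',loc(atz('top',c1(55,55),.081),th,t))
w=[atz('top',c2(*p),.215) for p in[(150,10),(62,262),(548,428),(622,165)]]
th,t,e=fit2([(.085,.15),(-.08,.15),(-.08,-.15),(.085,-.15)],w);print('cab',th,np.degrees(th),t,e)
for n,p,z in[('fl1',(20,408),.206),('fl2',(235,478),.206),('s1',(62,368),.153),('s2',(220,420),.153),('lipl',(88,445),.166),('lipr',(155,465),.166)]:
    q=atz('top',c2(*p),z);print(n,q,loc(q,th,t))
print('bitblock',atz('top',(353,260),.052),'mh',atz('top',(294,149),.02))
for q in[(-.22,.075),(-.09,.075)]:print(wor(q,th,t))
E
```

```text
clamp -0.6923062180519259 -39.66622442503904 [0.49144932 0.05178758] [3.  1.5 3.6 1.4]
grip [0.55528073 0.12876518]
strip [ 0.44166082 -0.00825494]
pad [ 0.43846924 -0.01210382]
striptip [-0.00292312 -0.13193937] handle end [0.0003821  0.12203225]
cab -0.32619914301677694 -18.689834175645657 [ 0.67058402 -0.34604907] [3.2 3.6 3.5 3.3]
fl1 [ 0.55561221 -0.15763012  0.206     ] [-0.16928691  0.14164095]
fl2 [ 0.51650887 -0.28113476  0.206     ] [-0.1667518   0.01211859]
s1 [ 0.59116137 -0.18607334  0.153     ] [-0.12649788  0.12608917]
s2 [ 0.55973058 -0.28359186  0.153     ] [-0.12502192  0.02364124]
lipl [ 0.54090809 -0.20078244  0.166     ] [-0.1693877   0.09605231]
lipr [ 0.52924384 -0.24120091  0.166     ] [-0.16748497  0.05402747]
bitblock [ 0.43209464 -0.19545679  0.052     ] mh [ 0.71176778 -0.04703158  0.02      ]
[ 0.48621862 -0.20450615]
[ 0.60936335 -0.24616399]
```

{"fn": "servo_tool", "kwargs": {"series": [{"fingers":0,"travel":[28,-27,0],"roll":-10},{"fingers":0,"travel":[28,-27,0],"roll":-20},{"fingers":0,"travel":[56.8,-55,0],"roll":-32.2},{"fingers":0,"travel":[56.8,-55,0],"roll":-32.2},{"fingers":0,"travel":[56.8,-55,0],"roll":-32.2},{"fingers":0,"travel":[56.8,-55,0],"roll":-32.2},{"fingers":0,"travel":[56.8,-55,0],"roll":-32.2},{"fingers":0,"travel":[56.8,-55,0],"roll":-32.2}], "grip_force": 50}}

```text
t: 1.1
tool_pos: [0.4202, -0.1267, 0.2112]
eef_rot: [[0.64, 0.769, 0.0], [0.769, -0.64, -0.0], [0.0, 0.0, -1.0]]
wrist_force: [1.9, -0.1, -0.3]
finger_gap: 0.043
finger_force: 0.0
```

{"fn": "servo_tool", "kwargs": {"series": [{"fingers":0,"travel":[14,-3,0],"roll":0},{"fingers":0,"travel":[27.5,-5.5,0],"roll":0},{"fingers":0,"travel":[27.5,-5.5,0],"roll":0},{"fingers":0,"travel":[27.5,-5.5,0],"roll":0},{"fingers":0,"travel":[27.5,-5.5,3],"roll":0},{"fingers":0,"travel":[27.5,-5.5,3],"roll":0},{"fingers":0,"travel":[27.5,-5.5,3],"roll":0}]}}

```text
t: 1.98
tool_pos: [0.553, 0.1175, 0.1812]
eef_rot: [[0.639, 0.769, -0.001], [0.769, -0.639, -0.001], [-0.001, -0.0, -1.0]]
wrist_force: [0.5, 0.2, 0.7]
finger_gap: 0.0428
finger_force: 0.0
```

```bash
python3 - <<'E'
from h import *
import cv2
s=env.read_state();print(s['tool_pos'],s['eef_rot'])
im=env.snapshot('wrist')[:,:,::-1].copy();cv2.imwrite('pics/w1.png',im)
E
```

```text
[0.55298253 0.11751178 0.18121781] [[ 6.39431263e-01  7.68847722e-01 -9.16343912e-04]
 [ 7.68847646e-01 -6.39431808e-01 -5.09765546e-04]
 [-9.77871523e-04 -3.78568833e-04 -9.99999450e-01]]
```

View pics/w1.png

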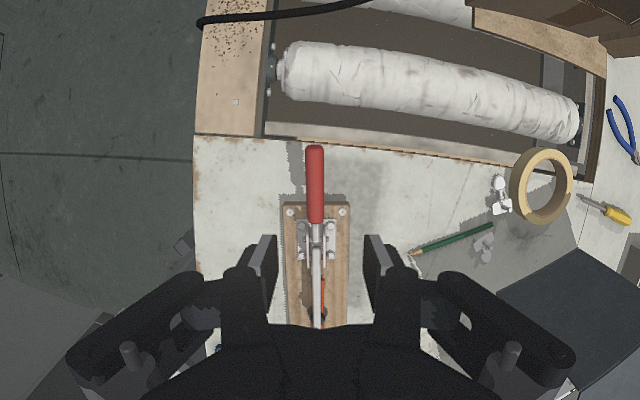

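The wrist view shows the red handle from its end at (315,147) to its root at (317,224). The block's end corners are at (282,206) and (350,202).

```bash
python3 - <<'E'
from h import *
s=env.read_state()
th=-0.6923;t=np.array([.49145,.05179]);R=np.array(s['eef_rot']);p=np.array(s['tool_pos'])
for n,px,z in[('end',(315,147),.085),('mid',(316,185),.072),('root',(317,222),.06),('c1',(282,206),.018),('c2',(350,202),.018),('screws',(290,212),.02),('',(342,211),.02)]:
    w=wpix(px,z,s);print(n,w,loc(w,th,t),'tool cm',R.T@(w-p)*100)
E
```

```text
end [0.57481176 0.15115372 0.085     ] [0.00074542 0.12969879] tool cm [ 3.98101804 -0.5377931   9.69896396]
mid [0.55240765 0.1233758  0.072     ] [0.00123009 0.09401515] tool cm [ 0.41261525 -0.48179517 10.99855375]
root [0.52757597 0.09252479 0.06      ] [0.00180765 0.05441637] tool cm [-3.54726705 -0.41554197 12.19810088]
c1 [0.49987001 0.12058864 0.018     ] [-0.03743325  0.05833438] tool cm [-3.16510109 -4.34297447 16.39586397]
c2 [0.56056631 0.07609628 0.018     ] [0.03768942 0.06282808] tool cm [-2.69828703  3.1682282  16.40029217]
screws [0.50271029 0.11002316 0.02      ] [-0.02850282  0.05201427] tool cm [-3.79501246 -3.44834955 16.19630625]
 [0.5475856  0.07423338 0.02      ] [0.02888624 0.05310834] tool cm [-3.67227779  2.2902859  16.1996604 ]
```

{"fn": "servo_tool", "kwargs": {"series": [{"fingers":0,"travel":[1,-0.5,5],"roll":0},{"fingers":0,"travel":[1,-0.5,10],"roll":0},{"fingers":0,"travel":[1,-0.5,13.4],"roll":0},{"fingers":0,"travel":[1,-0.5,13.4],"roll":0},{"fingers":-1,"travel":[1,-0.5,13.4],"roll":0},{"fingers":-1,"travel":[1,-0.5,13.4],"roll":0},{"fingers":-1,"travel":[1,-0.5,13.4],"roll":0},{"fingers":-1,"travel":[1,-0.5,13.4],"roll":0}]}}

```text
t: 3.02
tool_pos: [0.5564, 0.1299, 0.0503]
eef_rot: [[0.639, 0.769, 0.001], [0.769, -0.639, 0.002], [0.002, 0.0, -1.0]]
wrist_force: [-8.2, 3.5, 6.9]
finger_gap: 0.0111
finger_force: 48.6
```

{"fn": "servo_tool", "kwargs": {"series": [{"fingers":-1,"travel":[-0.2,0,-0.6],"roll":0},{"fingers":-1,"travel":[-0.45,0,-1.2],"roll":0},{"fingers":-1,"travel":[-0.7,0,-1.75],"roll":0},{"fingers":-1,"travel":[-1.0,0,-2.25],"roll":0},{"fingers":-1,"travel":[-1.4,0,-2.75],"roll":0},{"fingers":-1,"travel":[-1.8,0,-3.2],"roll":0},{"fingers":-1,"travel":[-2.3,0,-3.6],"roll":0},{"fingers":-1,"travel":[-2.8,0,-4.0],"roll":0}], "grip_force": 60}}

```text
t: 4.03
tool_pos: [0.5383, 0.1069, 0.0882]
eef_rot: [[0.64, 0.769, 0.001], [0.769, -0.64, -0.0], [0.001, 0.001, -1.0]]
wrist_force: [0.3, 0.8, -0.3]
finger_gap: -0.0003
finger_force: 0.0
```

{"fn": "servo_tool", "kwargs": {"series": [{"fingers":-1,"travel":[-0.5,0,-0.35],"roll":0},{"fingers":-1,"travel":[-1.05,0,-0.65],"roll":0},{"fingers":-1,"travel":[-1.45,0,-0.8],"roll":0},{"fingers":-1,"travel":[-1.45,0,-0.8],"roll":0}]}}

```text
t: 4.53
tool_pos: [0.5286, 0.0959, 0.0954]
eef_rot: [[0.64, 0.769, 0.0], [0.769, -0.64, 0.0], [0.0, 0.0, -1.0]]
wrist_force: [0.3, 0.1, 0.1]
finger_gap: -0.0001
finger_force: 0.0
```

```bash
python3 - <<'E'
from h import *
import cv2
s=env.read_state();print(s['tool_pos'],s['wrist_force'],s['finger_gap'])
im=np.hstack([env.snapshot('scene')[180:380,180:400],env.snapshot('top')[150:350,180:400]])[:,:,::-1]
cv2.imwrite('pics/a1.png',cv2.resize(im,None,fx=1.8,fy=1.8))
E
```

```text
[0.52864433 0.09594696 0.09536227] [0.26037424 0.1454239  0.09876898] -0.00013715764737047407
```

View pics/a1.png

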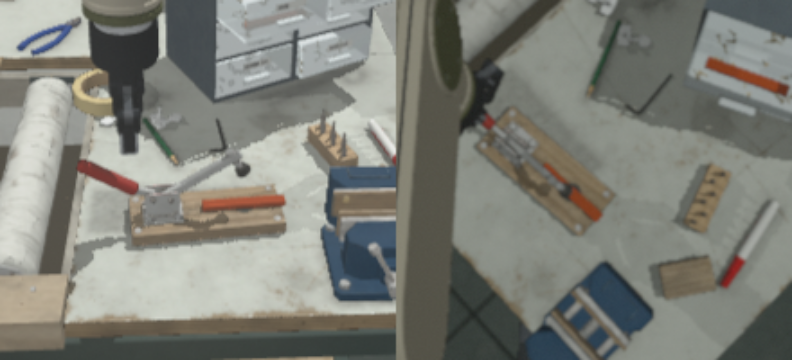

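The grip slipped off partway, leaving the arm at only about 35°. I'll push the handle's end over towards -y with closed fingers.

{"fn": "servo_tool", "kwargs": {"series": [{"fingers":-1,"travel":[0,0,-5.5],"roll":0},{"fingers":-1,"travel":[4.5,0,-5.5],"roll":0},{"fingers":-1,"travel":[8.7,0,-5.5],"roll":0},{"fingers":-1,"travel":[8.7,0,-5.5],"roll":0},{"fingers":-1,"travel":[8.7,0,0.7],"roll":0},{"fingers":-1,"travel":[8.7,0,0.7],"roll":0},{"fingers":-1,"travel":[7,0,0.7],"roll":0},{"fingers":-1,"travel":[6,0,0.7],"roll":0}]}}

```text
t: 5.62
tool_pos: [0.5675, 0.1417, 0.0903]
eef_rot: [[0.64, 0.768, 0.002], [0.768, -0.64, 0.0], [0.001, 0.001, -1.0]]
wrist_force: [0.8, -0.6, 0.2]
finger_gap: 0.0003
finger_force: 0.0
```

{"fn": "servo_tool", "kwargs": {"series": [{"fingers":-1,"travel":[-0.7,0,0],"roll":0},{"fingers":-1,"travel":[-1.4,0,0],"roll":0},{"fingers":-1,"travel":[-2.1,0,0],"roll":0},{"fingers":-1,"travel":[-2.8,0,0],"roll":0},{"fingers":-1,"travel":[-3.5,0,0],"roll":0},{"fingers":-1,"travel":[-4.0,0,0],"roll":0},{"fingers":-1,"travel":[-4.4,0,0],"roll":0},{"fingers":-1,"travel":[-4.4,0,0],"roll":0}]}}

```text
t: 6.62
tool_pos: [0.5389, 0.1083, 0.0883]
eef_rot: [[0.64, 0.769, -0.0], [0.769, -0.64, -0.0], [-0.0, -0.0, -1.0]]
wrist_force: [-0.0, 1.4, -0.7]
finger_gap: -0.0001
finger_force: 0.0
```

```bash
cat >> h.py <<'E'
import cv2
def proj(n,w):
    i=env.camera_info(n);f=200/np.tan(np.radians(i['vfov']/2));V=np.array(i['view']);c=V[:3,:3]@np.array(w)+V[:3,3]
    return np.round([i['cx']+f*c[0]/-c[2],i['cy']-f*c[1]/-c[2]],1)
E
python3 - <<'E'
from h import *
im=env.snapshot('scene');hsv=cv2.cvtColor(im,cv2.COLOR_RGB2HSV)
m=((hsv[...,0]>172)|(hsv[...,0]<4))&(hsv[...,1]>150)&(hsv[...,2]>70)
m[:230]=0;m[330:]=0;m[:,:200]=0;m[:,330:]=0
y,x=np.nonzero(m);print(len(x),x.min(),x.max(),y.min(),y.max())
for k in range(y.min(),y.max()+1,3):
    if m[k].any():q=np.nonzero(m[k])[0];print(k,q.min(),q.max())
th=-0.6923;t=np.array([.49145,.05179])
for h in(0,.3,.5,.7,.9,.98):
    f=lambda r,a:[*wor((0,.031+r*np.cos(a+h)),th,t),.048+r*np.sin(a+h)]
    print(h,proj('scene',f(.104,.323)),proj('scene',f(.02,.2)))
E
```

```text
Traceback (most recent call last):
ValueError: zero-size array to reduction operation minimum which has no identity
```

```bash
python3 - <<'E'
from h import *
im=env.snapshot('scene')[160:360,180:380]
im2=env.snapshot('wrist')[100:400,200:450]
im=np.hstack([cv2.resize(im,(400,400)),cv2.resize(im2,(333,400))])[:,:,::-1]
cv2.imwrite('pics/a2.png',im)
E
```

```text
(no output)
```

View pics/a2.png

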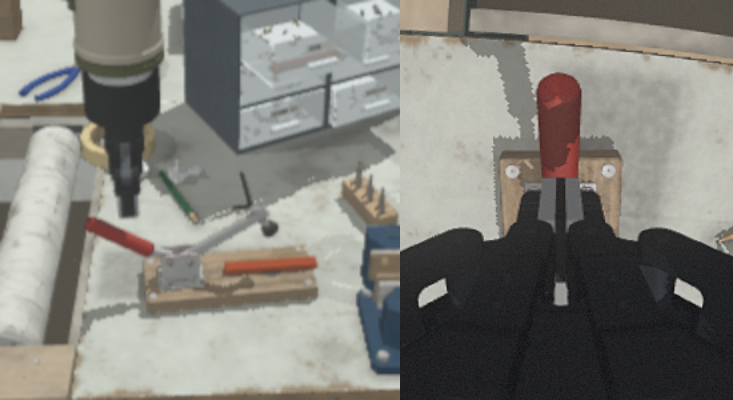

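```bash
python3 - <<'E'
from h import *
s=env.read_state();print(s['wrist_force'])
th=-0.6923;t=np.array([.49145,.05179])
for h in(0,.1,.15,.2,.25,.3,.4):
    f=lambda r,a:[*wor((0,.031+r*np.cos(a+h)),th,t),.048+r*np.sin(a+h)]
    p=f(.104,.323);w=wpix((318.5,157),p[2],s)
    print(h,proj('scene',p),proj('scene',f(.021,.2)),'tip yz',loc(p,th,t)[1],p[2],'wrist y',loc(w,th,t))
E
```

```text
[0.28505868 0.39227216 0.82450789]
0 [218.  279.9] [255.1 287.6] tip yz 0.1296218946190362 0.08101093609323604 wrist y [-0.00127374  0.11699842]
0.1 [219.5 276.2] [255.3 286.9] tip yz 0.12583360139665373 0.0906917796084984 wrist y [-0.00119877  0.11824828]
0.15 [220.4 274.3] [255.5 286.5] tip yz 0.12358138440958069 0.09537813061746367 wrist y [-0.00116248  0.11885331]
0.2 [221.4 272.5] [255.6 286.1] tip yz 0.12109776217693667 0.09994606097393874 wrist y [-0.0011271   0.11944306]
0.25 [222.6 270.8] [255.8 285.8] tip yz 0.11838894246085777 0.10438415323096455 wrist y [-0.00109273  0.12001604]
0.3 [223.8 269. ] [256.  285.4] tip yz 0.11546169589990819 0.10868131446921231 wrist y [-0.00105945  0.12057083]
0.4 [226.7 265.7] [256.5 284.7] tip yz 0.10898171627677251 0.11681026032888521 wrist y [-0.0009965   0.12162033]
```

The handle stands at about 0.22 rad, and the finger rode over its end. I'll retry lower and follow the end upward.

{"fn": "servo_tool", "kwargs": {"series": [{"fingers":-1,"travel":[0,0,-5],"roll":0},{"fingers":-1,"travel":[4.0,0,-5],"roll":0},{"fingers":-1,"travel":[7.3,0,-5],"roll":0},{"fingers":-1,"travel":[7.3,0,-5],"roll":0},{"fingers":-1,"travel":[7.3,0,1],"roll":0},{"fingers":-1,"travel":[7.3,0,2.3],"roll":0},{"fingers":-1,"travel":[6.2,0,2.3],"roll":0},{"fingers":-1,"travel":[5.6,0,2.1],"roll":0}]}}

```text
t: 7.78
tool_pos: [0.5756, 0.1513, 0.0693]
eef_rot: [[0.64, 0.768, 0.003], [0.768, -0.64, 0.001], [0.002, 0.001, -1.0]]
wrist_force: [2.9, 7.1, -2.0]
finger_gap: 0.0004
finger_force: 3.7
```

{"fn": "servo_tool", "kwargs": {"series": [{"fingers":-1,"travel":[-0.5,0,-0.5],"roll":0},{"fingers":-1,"travel":[-1.0,0,-1],"roll":0},{"fingers":-1,"travel":[-1.5,0,-1.5],"roll":0},{"fingers":-1,"travel":[-2.0,0,-2],"roll":0},{"fingers":-1,"travel":[-2.5,0,-2.4],"roll":0}]}}

```text
t: 8.4
tool_pos: [0.5616, 0.1341, 0.0958]
eef_rot: [[0.639, 0.769, 0.008], [0.769, -0.639, 0.004], [0.008, 0.004, -1.0]]
wrist_force: [3.9, 10.2, 3.3]
finger_gap: 0.0001
finger_force: 4.6
```

{"fn": "servo_tool", "kwargs": {"series": [{"fingers":-1,"travel":[-0.6,0,-0.3],"roll":0},{"fingers":-1,"travel":[-1.2,0,-0.6],"roll":0},{"fingers":-1,"travel":[-1.8,0,-0.9],"roll":0},{"fingers":-1,"travel":[-2.4,0,-1.2],"roll":0},{"fingers":-1,"travel":[-3.0,0,-1.4],"roll":0}]}}

```text
t: 9.02
tool_pos: [0.5453, 0.113, 0.1104]
eef_rot: [[0.639, 0.769, 0.015], [0.769, -0.639, 0.008], [0.016, 0.006, -1.0]]
wrist_force: [28.8, 30.6, -19.4]
finger_gap: 0.0
finger_force: 20.9
```

{"fn": "servo_tool", "kwargs": {"series": [{"fingers":-1,"travel":[2.0,0,0],"roll":0},{"fingers":-1,"travel":[4,0,-3],"roll":0},{"fingers":-1,"travel":[4,0,-8],"roll":0},{"fingers":-1,"travel":[4,0,-8],"roll":0}]}}

```text
t: 9.52
tool_pos: [0.5692, 0.1404, 0.1937]
eef_rot: [[0.64, 0.769, 0.013], [0.769, -0.64, 0.002], [0.009, 0.009, -1.0]]
wrist_force: [-0.3, -0.3, 0.0]
finger_gap: -0.0
finger_force: 0.0
```

```bash
python3 - <<'E'
from h import *
s=env.read_state();print(s['tool_pos'],s['wrist_force'])
im=env.snapshot('scene')[160:360,180:380]
im2=env.snapshot('wrist')[100:400,200:450]
im=np.hstack([cv2.resize(im,(400,400)),cv2.resize(im2,(333,400))])[:,:,::-1]
cv2.imwrite('pics/a3.png',im)
E
```

```text
[0.56918013 0.14035635 0.19367094] [-0.34449949 -0.32168416  0.01965702]
```

View pics/a3.png

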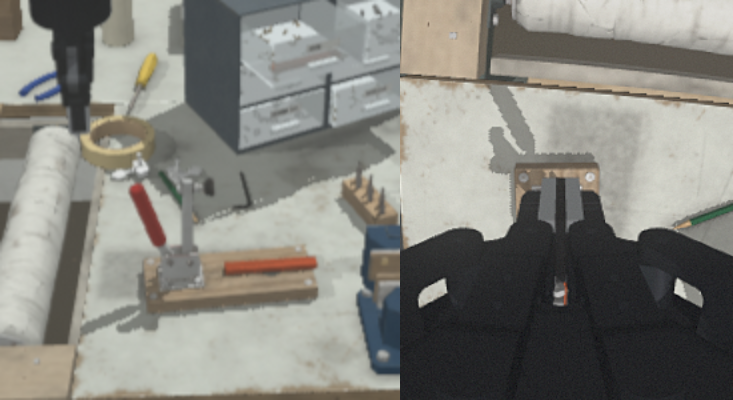

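The arm now stands upright and the handle is at its stop. Next I go above the strip.

{"fn": "servo_tool", "kwargs": {"series": [{"fingers":0,"travel":[-6,-0.5,0],"roll":0},{"fingers":0,"travel":[-12,-0.5,0],"roll":0},{"fingers":0,"travel":[-18,-0.5,0],"roll":0},{"fingers":0,"travel":[-21,-0.5,0],"roll":0},{"fingers":0,"travel":[-21,-0.5,3],"roll":0},{"fingers":0,"travel":[-21,-0.5,3],"roll":0}]}}

```text
t: 10.38
tool_pos: [0.4245, -0.0184, 0.1528]
eef_rot: [[0.641, 0.768, -0.005], [0.768, -0.641, 0.001], [-0.003, -0.004, -1.0]]
wrist_force: [0.0, -0.4, 0.2]
finger_gap: 0.0424
finger_force: 0.0
```

```bash
python3 - <<'E'
from h import *
th=-0.6923;t=np.array([.49145,.05179])
s=env.read_state();print(s['tool_pos'],loc(s['tool_pos'],th,t))
im=env.snapshot('wrist');cv2.imwrite('pics/w2.png',im[:,:,::-1]);T=env.snapshot('top')
for n,I in(('w',im),('t',T)):
    h=cv2.cvtColor(I,cv2.COLOR_RGB2HSV)
    m=((h[...,0]<13)&(h[...,1]>170)&(h[...,2]>110)).astype(np.uint8)
    k,l,st,c=cv2.connectedComponentsWithStats(m)
    for i in range(1,k):
        if st[i,4]>60:
            ys,xs=np.nonzero(l==i);b=cv2.boxPoints(cv2.minAreaRect(np.c_[xs,ys].astype(np.float32)))
            W=np.array([wpix(q,.026,s) if n=='w' else atz('top',q,.026) for q in b]);print(n,st[i],np.round(b).tolist(),np.round([loc(q,th,t) for q in W],4).tolist())
E
```

```text
[ 0.42451413 -0.01837709  0.15275297] [-0.00673757 -0.09673901]
t [36 66 18 17 90] [[35.0, 68.0], [38.0, 65.0], [54.0, 81.0], [51.0, 84.0]] [[-0.0443, 0.7271], [-0.0334, 0.7275], [-0.0369, 0.6641], [-0.0477, 0.6638]]
t [353 183  40  18 172] [[353.0, 186.0], [354.0, 182.0], [393.0, 196.0], [391.0, 200.0]] [[0.2539, -0.1128], [0.2644, -0.1089], [0.2988, -0.2046], [0.2883, -0.2082]]
```

```bash
python3 - <<'E'
from h import *
th=-0.6923;t=np.array([.49145,.05179])
s=env.read_state();I=cv2.imread('pics/w2.png')
h=cv2.cvtColor(I,cv2.COLOR_BGR2HSV)
m=((h[...,0]<15)&(h[...,1]>140)&(h[...,2]>60)).astype(np.uint8)
k,l,st,c=cv2.connectedComponentsWithStats(m)
for i in range(1,k):
    if st[i,4]>30:
        ys,xs=np.nonzero(l==i);b=cv2.boxPoints(cv2.minAreaRect(np.c_[xs,ys].astype(np.float32)))
        print(st[i],np.round(b).tolist(),np.round([loc(wpix(q,.026,s),th,t) for q in b],4).tolist(),I[ys,xs].mean(0))
E
```

```text
[319   0  12  30 127] [[319.0, 0.0], [330.0, 0.0], [330.0, 29.0], [319.0, 29.0]] [[-0.0074, 0.0859], [0.0031, 0.0859], [0.0029, 0.0553], [-0.0074, 0.0552]] [35.1023622  38.96062992 86.37007874]
[330   0  12  24 156] [[330.0, 23.0], [331.0, -1.0], [341.0, 0.0], [340.0, 23.0]] [[0.0027, 0.062], [0.0043, 0.0867], [0.0138, 0.0861], [0.0121, 0.0614]] [ 44.1474359   48.19871795 111.44230769]
[ 322  115   16  107 1516] [[321.0, 221.0], [323.0, 115.0], [338.0, 115.0], [336.0, 221.0]] [[-0.0055, -0.1323], [-0.0037, -0.0282], [0.01, -0.0284], [0.0092, -0.1326]] [ 62.40105541  87.62796834 168.74472296]
```

View pics/w2.png

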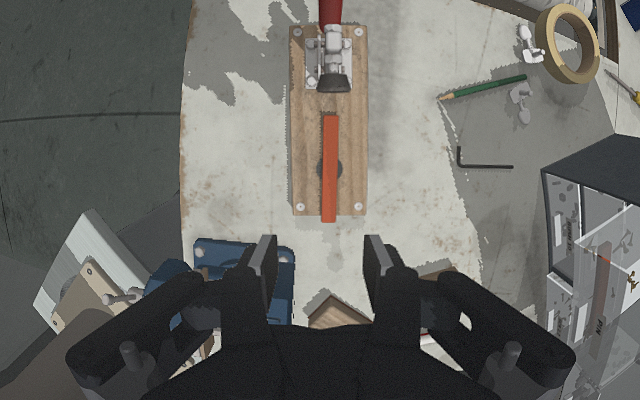

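The strip lies clear on the block, centred at about x 2.5, y -80 mm of the clamp. The arm is well clear of it.

{"fn": "servo_tool", "kwargs": {"series": [{"fingers":-0.1,"travel":[1.2,0.9,4],"roll":0},{"fingers":-0.1,"travel":[1.2,0.9,9],"roll":0},{"fingers":-0.1,"travel":[1.2,0.9,12],"roll":0},{"fingers":-0.1,"travel":[1.2,0.9,12],"roll":0},{"fingers":-0.1,"travel":[1.2,0.9,12],"roll":0}], "grip_force": 30}}

```text
t: 11.1
tool_pos: [0.4431, -0.0148, 0.0372]
eef_rot: [[0.639, 0.769, 0.002], [0.769, -0.639, -0.0], [0.001, 0.002, -1.0]]
wrist_force: [0.1, -0.0, -0.2]
finger_gap: 0.0385
finger_force: 0.0
```

{"fn": "servo_tool", "kwargs": {"series": [{"fingers":-0.1,"travel":[0,-0.2,1],"roll":0},{"fingers":-0.1,"travel":[0,-0.2,1.65],"roll":0},{"fingers":-0.1,"travel":[0,-0.2,1.65],"roll":0},{"fingers":-1,"travel":[0,-0.2,1.65],"roll":0},{"fingers":-1,"travel":[0,-0.2,1.65],"roll":0},{"fingers":-1,"travel":[0,-0.2,1.65],"roll":0},{"fingers":-1,"travel":[0,-0.2,1.65],"roll":0}]}}

```text
t: 11.98
tool_pos: [0.4402, -0.0135, 0.0189]
eef_rot: [[0.64, 0.769, 0.0], [0.769, -0.64, -0.0], [0.0, 0.0, -1.0]]
wrist_force: [-0.0, 0.6, 0.4]
finger_gap: 0.0003
finger_force: 0.0
```

{"fn": "servo_tool", "kwargs": {"series": [{"fingers":-1,"travel":[0,0,-5],"roll":0},{"fingers":0,"travel":[-1,0,-11],"roll":0},{"fingers":0,"travel":[-1,0,-13],"roll":0},{"fingers":0,"travel":[-1,0,-13],"roll":0},{"fingers":0,"travel":[-1,0,-13],"roll":0}]}}

```text
t: 12.6
tool_pos: [0.433, -0.021, 0.1474]
eef_rot: [[0.64, 0.769, -0.002], [0.769, -0.64, 0.0], [-0.001, -0.002, -1.0]]
wrist_force: [1.1, 0.1, 0.2]
finger_gap: 0.0427
finger_force: 0.0
```

```bash
cat >> h.py <<'E'
th=-0.6923;t=np.array([.49145,.05179])
def wstrip(z=.026,name='w'):
    s=env.read_state();I=env.snapshot('wrist')[:,:,::-1];cv2.imwrite(f'pics/{name}.png',I)
    h=cv2.cvtColor(I,cv2.COLOR_BGR2HSV);m=((h[...,0]<15)&(h[...,1]>140)&(h[...,2]>60)).astype(np.uint8)
    k,l,st,c=cv2.connectedComponentsWithStats(m);print(s['tool_pos'])
    for i in range(1,k):
        if st[i,4]>300:
            ys,xs=np.nonzero(l==i);b=cv2.boxPoints(cv2.minAreaRect(np.c_[xs,ys].astype(np.float32)))
            W=np.array([wpix(q,z,s) for q in b]);print(st[i],np.round(b).tolist(),np.round(W[:,:2],4).tolist(),'clamp',np.round([loc(q,th,t) for q in W],4).tolist(),'mid tool cm',np.round(np.array(s['eef_rot']).T@(W.mean(0)-s['tool_pos'])*100,2))
E
python3 -c "from h import *;wstrip(name='w3');s=env.read_state();print(loc(s['tool_pos'],th,t))"
```

```text
[ 0.43297052 -0.02102954  0.14744114]
[307   0  24  32 355] [[307.0, 0.0], [330.0, 0.0], [330.0, 31.0], [307.0, 31.0]] [[0.5365, 0.1245], [0.5528, 0.1109], [0.5324, 0.0865], [0.5163, 0.0999]] clamp [[-0.0117, 0.0847], [0.0095, 0.0846], [0.0094, 0.0528], [-0.0116, 0.0529]] mid tool cm [16.23 -0.27 12.13]
[ 313  119   17  109 1593] [[311.0, 227.0], [314.0, 119.0], [329.0, 119.0], [327.0, 227.0]] [[0.3997, -0.0458], [0.4682, 0.0322], [0.4786, 0.0232], [0.4109, -0.0555]] clamp [[-0.0084, -0.1337], [-0.0054, -0.0299], [0.0084, -0.0302], [0.0065, -0.134]] mid tool cm [ 1.15 -0.1  12.14]
[ 0.00112757 -0.09354957]
```

The fingers centred the strip but slid over it because the pad tips were too high. I'll go down with a smaller opening until they touch the block.

{"fn": "servo_tool", "kwargs": {"series": [{"fingers":-0.4,"travel":[1.2,-0.1,5],"roll":0},{"fingers":-0.4,"travel":[1.2,-0.1,10],"roll":0},{"fingers":-0.4,"travel":[1.2,-0.1,12],"roll":0},{"fingers":-0.4,"travel":[1.2,-0.1,12.8],"roll":0},{"fingers":-0.4,"travel":[1.2,-0.1,13.0],"roll":0},{"fingers":-0.4,"travel":[1.2,-0.1,13.2],"roll":0},{"fingers":-0.4,"travel":[1.2,-0.1,13.2],"roll":0}]}}

```text
t: 13.52
tool_pos: [0.4414, -0.0115, 0.0176]
eef_rot: [[0.64, 0.769, 0.002], [0.769, -0.64, -0.0], [0.001, 0.001, -1.0]]
wrist_force: [1.0, -0.2, -0.5]
finger_gap: 0.0255
finger_force: 0.0
```

{"fn": "servo_tool", "kwargs": {"series": [{"fingers":-0.4,"travel":[0,0,0.15],"roll":0},{"fingers":-0.4,"travel":[0,0,0.3],"roll":0},{"fingers":-0.4,"travel":[0,0,0.3],"roll":0}]}}

```text
t: 13.9
tool_pos: [0.4405, -0.0113, 0.0137]
eef_rot: [[0.64, 0.769, -0.0], [0.769, -0.64, 0.0], [-0.0, -0.0, -1.0]]
wrist_force: [-0.0, -0.6, -0.2]
finger_gap: 0.0257
finger_force: 0.0
```

{"fn": "servo_tool", "kwargs": {"series": [{"fingers":-0.6,"travel":[0,0,-0.05],"roll":0},{"fingers":-0.75,"travel":[0,0,-0.1],"roll":0},{"fingers":-1,"travel":[0,0,-0.1],"roll":0},{"fingers":-1,"travel":[0,0,-0.1],"roll":0},{"fingers":-1,"travel":[0,0,-0.1],"roll":0}]}}

```text
t: 14.52
tool_pos: [0.4406, -0.0113, 0.0148]
eef_rot: [[0.64, 0.769, 0.0], [0.769, -0.64, -0.0], [-0.0, 0.0, -1.0]]
wrist_force: [-0.9, 0.1, 0.1]
finger_gap: 0.0004
finger_force: 0.0
```

The fingers shut with no contact, so their real ends must sit well above the TCP, which also explains the earlier slips. I'll open and feel downwards for the block.

{"fn": "servo_tool", "kwargs": {"series": [{"fingers":-0.4,"travel":[0,0,0],"roll":0},{"fingers":-0.4,"travel":[0,0,0],"roll":0},{"fingers":-0.4,"travel":[0,0,0.4],"roll":0},{"fingers":-0.4,"travel":[0,0,0.8],"roll":0},{"fingers":-0.4,"travel":[0,0,0.8],"roll":0}]}}

```text
t: 15.15
tool_pos: [0.44, -0.0112, 0.0062]
eef_rot: [[0.64, 0.769, -0.001], [0.769, -0.64, 0.0], [-0.001, -0.001, -1.0]]
wrist_force: [0.1, 0.5, 0.4]
finger_gap: 0.0258
finger_force: 0.0
```

{"fn": "servo_tool", "kwargs": {"series": [{"fingers":-0.4,"travel":[0,0,0.2],"roll":0},{"fingers":-0.4,"travel":[0,0,0.4],"roll":0},{"fingers":-0.4,"travel":[0,0,0.5],"roll":0},{"fingers":-0.4,"travel":[0,0,0.5],"roll":0}]}}

```text
t: 15.65
tool_pos: [0.4405, -0.0113, 0.0017]
eef_rot: [[0.64, 0.769, -0.0], [0.769, -0.64, 0.0], [-0.0, -0.0, -1.0]]
wrist_force: [-0.5, 0.7, -0.4]
finger_gap: 0.0256
finger_force: 0.0
```

{"fn": "servo_tool", "kwargs": {"series": [{"fingers":-1,"travel":[0,0,0],"roll":0},{"fingers":-1,"travel":[0,0,0],"roll":0},{"fingers":-1,"travel":[0,0,0],"roll":0},{"fingers":-1,"travel":[0,0,0],"roll":0}]}}

```text
t: 16.15
tool_pos: [0.4408, -0.0114, 0.002]
eef_rot: [[0.64, 0.769, 0.0], [0.769, -0.64, -0.0], [0.0, 0.0, -1.0]]
wrist_force: [0.3, -0.5, 2.2]
finger_gap: 0.0131
finger_force: 30.8
```

The strip is gripped (gap 13 mm), so the finger ends sit about 16 mm above the stated TCP. I'll release it here, open the drawer first and come back.

{"fn": "servo_tool", "kwargs": {"series": [{"fingers":-0.4,"travel":[0,0,0],"roll":0},{"fingers":-0.4,"travel":[0,0,0],"roll":0},{"fingers":-0.4,"travel":[0,0,-6],"roll":0},{"fingers":-0.4,"travel":[0,0,-12],"roll":0},{"fingers":-1,"travel":[0,0,-18],"roll":0},{"fingers":-1,"travel":[-2,4,-25],"roll":-10},{"fingers":-1,"travel":[-4,10,-25],"roll":-21},{"fingers":-1,"travel":[-6.5,16,-25],"roll":-21}]}}

```text
t: 17.15
tool_pos: [0.516, -0.1504, 0.2536]
eef_rot: [[0.318, 0.948, 0.004], [0.948, -0.318, -0.001], [0.0, 0.004, -1.0]]
wrist_force: [1.6, 0.9, 0.4]
finger_gap: -0.0
finger_force: 0.0
```

```bash
python3 - <<'E'
from h import *
s=env.read_state();R=np.array(s['eef_rot']);p=np.array(s['tool_pos']);print(p,s['qpos'])
cth=-.3262;ct=np.array([.67058,-.34605]);print('cab',loc(p,cth,ct))
g=np.r_[wor((-.145,.075),cth,ct),.25];print(R.T@(g-p)*100, np.degrees(np.arctan2(R[1,1],R[0,1])))
E
python3 -c "from h import *;wstrip(.153,'w4')"
```

```text
[ 0.51597004 -0.15038508  0.25360624] [-3.79253493e-01 -5.81454673e-02  1.60471077e+00  3.30607013e-04
  1.59060461e+00 -5.59865628e-02]
cab [-0.20915689  0.1358028 ]
[-6.09914872  6.39612202  0.3884864 ] -18.521424140376205
[ 0.51597004 -0.15038508  0.25360624]
[217  52  32  75 467] [[214.0, 125.0], [242.0, 51.0], [249.0, 54.0], [221.0, 127.0]] [[0.4469, -0.0623], [0.4918, -0.0105], [0.4968, -0.0152], [0.4522, -0.067]] clamp [[0.0385, -0.1163], [0.04, -0.0477], [0.0469, -0.0482], [0.0456, -0.1165]] mid tool cm [ 9.18 -7.77 10.03]
[404 207  17  69 564] [[403.0, 274.0], [412.0, 206.0], [421.0, 207.0], [413.0, 275.0]] [[0.5672, -0.2552], [0.5911, -0.1889], [0.5994, -0.193], [0.576, -0.2601]] clamp [[0.2542, -0.188], [0.2304, -0.1217], [0.2394, -0.1195], [0.2642, -0.1861]] mid tool cm [-4.87  8.7  10.1 ]
```

{"fn": "servo_tool", "kwargs": {"series": [{"fingers":-1,"travel":[-3,3.5,0],"roll":0},{"fingers":-1,"travel":[-6.1,6.8,0],"roll":0},{"fingers":-1,"travel":[-6.1,6.8,0],"roll":0},{"fingers":-1,"travel":[-6.1,6.8,0],"roll":0},{"fingers":-1,"travel":[-6.1,6.8,4],"roll":0},{"fingers":-1,"travel":[-6.1,6.8,6.5],"roll":0},{"fingers":-1,"travel":[-6.1,6.8,8.5],"roll":0},{"fingers":-1,"travel":[-6.1,6.8,8.5],"roll":0}]}}

```text
t: 18.2
tool_pos: [0.5578, -0.2273, 0.1646]
eef_rot: [[0.321, 0.947, -0.002], [0.947, -0.321, 0.001], [0.0, -0.003, -1.0]]
wrist_force: [-0.7, 0.7, 0.6]
finger_gap: 0.0001
finger_force: 0.0
```

{"fn": "servo_tool", "kwargs": {"series": [{"fingers":-1,"travel":[0,-0.8,0],"roll":0},{"fingers":-1,"travel":[0,-1.6,0],"roll":0},{"fingers":-1,"travel":[0,-2.4,0],"roll":0},{"fingers":-1,"travel":[0,-3.2,0],"roll":0},{"fingers":-1,"travel":[0,-4.0,0],"roll":0},{"fingers":-1,"travel":[0,-4.8,0],"roll":0},{"fingers":-1,"travel":[0,-5.6,0],"roll":0},{"fingers":-1,"travel":[0,-6.2,0],"roll":0}]}}

```text
t: 19.2
tool_pos: [0.5034, -0.2097, 0.1666]
eef_rot: [[0.322, 0.947, 0.009], [0.947, -0.322, -0.003], [-0.0, 0.009, -1.0]]
wrist_force: [36.6, -13.4, -20.1]
finger_gap: -0.0003
finger_force: 18.8
```

{"fn": "servo_tool", "kwargs": {"series": [{"fingers":-1,"travel":[0,-0.4,0],"roll":0},{"fingers":-1,"travel":[0,-0.8,0],"roll":0},{"fingers":-1,"travel":[0,-0.8,0],"roll":0}]}}

```text
t: 19.58
tool_pos: [0.5033, -0.2097, 0.1671]
eef_rot: [[0.322, 0.947, 0.025], [0.947, -0.321, -0.009], [-0.0, 0.026, -1.0]]
wrist_force: [62.5, -22.1, -38.3]
finger_gap: -0.0
finger_force: 32.3
```

The drawer is at its stop. Backing off and rising.

{"fn": "servo_tool", "kwargs": {"series": [{"fingers":-1,"travel":[0,1.2,0],"roll":0},{"fingers":-1,"travel":[0,2.6,0],"roll":0},{"fingers":-1,"travel":[0,2.6,-3],"roll":0},{"fingers":-1,"travel":[0,2.6,-8],"roll":0},{"fingers":-1,"travel":[0,2.6,-9],"roll":0},{"fingers":-1,"travel":[5,-1,-9],"roll":10},{"fingers":-0.4,"travel":[10,-7,-9],"roll":21},{"fingers":-0.4,"travel":[15,-12,-9],"roll":21}]}}

```text
t: 20.58
tool_pos: [0.4365, -0.0451, 0.2551]
eef_rot: [[0.642, 0.766, -0.001], [0.766, -0.642, 0.0], [-0.0, -0.001, -1.0]]
wrist_force: [-0.0, 0.9, 1.2]
finger_gap: 0.0255
finger_force: 0.0
```

```bash
python3 - <<'E'
from h import *
s=env.read_state();R=np.array(s['eef_rot']);p=np.array(s['tool_pos']);print(p,R)
print(R.T@(np.array([.4408,-.0114,.002])-p)*100)
T=env.snapshot('top');c=cv2.cvtColor(T,cv2.COLOR_RGB2HSV);m=(c[...,0]<13)&(c[...,1]>170)&(c[...,2]>110);m[:,:320]=0
ys,xs=np.nonzero(m);b=cv2.boxPoints(cv2.minAreaRect(np.c_[xs,ys].astype(np.float32)))
cth=-.3262;ct=np.array([.67058,-.34605]);print(len(xs),[loc(atz('top',q,.153),cth,ct).round(4) for q in b])
E
```

```text
[ 0.43646902 -0.04507404  0.25507767] [[ 6.42409726e-01  7.66360418e-01 -1.20606698e-03]
 [ 7.66361259e-01 -6.42409674e-01  4.81013885e-04]
 [-4.06159096e-04 -1.23329101e-03 -9.99999157e-01]]
[ 2.86915304 -1.80013193 25.30884344]
225 [array([-0.1809,  0.1254]), array([-0.1425,  0.0562]), array([-0.3302, -0.0408]), array([-0.3664,  0.0258])]
```

{"fn": "servo_tool", "kwargs": {"series": [{"fingers":-0.4,"travel":[2.9,-1.8,0],"roll":0},{"fingers":-0.4,"travel":[2.9,-1.8,5],"roll":0},{"fingers":-0.4,"travel":[2.9,-1.8,10],"roll":0},{"fingers":-0.4,"travel":[2.9,-1.8,15],"roll":0},{"fingers":-0.4,"travel":[2.9,-1.8,20],"roll":0},{"fingers":-0.4,"travel":[2.9,-1.8,22],"roll":0},{"fingers":-0.4,"travel":[2.9,-1.8,22],"roll":0},{"fingers":-0.4,"travel":[2.9,-1.8,22],"roll":0}]}}

```text
t: 21.62
tool_pos: [0.4434, -0.0128, 0.037]
eef_rot: [[0.64, 0.769, 0.001], [0.769, -0.64, -0.0], [0.001, 0.001, -1.0]]
wrist_force: [-0.7, -0.3, 0.2]
finger_gap: 0.0256
finger_force: 0.0
```

{"fn": "servo_tool", "kwargs": {"series": [{"fingers":-0.4,"travel":[0,-0.3,0],"roll":0},{"fingers":-0.4,"travel":[0,-0.3,2],"roll":0},{"fingers":-0.4,"travel":[0,-0.3,3.5],"roll":0},{"fingers":-0.4,"travel":[0,-0.3,3.5],"roll":0},{"fingers":-1,"travel":[0,-0.3,3.5],"roll":0},{"fingers":-1,"travel":[0,-0.3,3.5],"roll":0},{"fingers":-1,"travel":[0,-0.3,3.5],"roll":0},{"fingers":-1,"travel":[0,-0.3,3.5],"roll":0}], "grip_force": 30}}

```text
t: 22.62
tool_pos: [0.4408, -0.0108, 0.0014]
eef_rot: [[0.64, 0.769, 0.001], [0.769, -0.64, -0.0], [0.0, 0.001, -1.0]]
wrist_force: [-0.7, 0.6, 2.9]
finger_gap: 0.0133
finger_force: 32.2
```

{"fn": "servo_tool", "kwargs": {"series": [{"fingers":-1,"travel":[0,0,-4],"roll":0},{"fingers":-1,"travel":[0,0,-9],"roll":0},{"fingers":-1,"travel":[0,0,-14],"roll":0},{"fingers":-1,"travel":[0,0,-20],"roll":0},{"fingers":-1,"travel":[0,0,-26],"roll":0},{"fingers":-1,"travel":[-2,5,-26],"roll":-7},{"fingers":-1,"travel":[-4,10,-26],"roll":-14},{"fingers":-1,"travel":[-6,15.5,-26],"roll":-21}]}}

```text
t: 23.62
tool_pos: [0.5221, -0.1574, 0.2616]
eef_rot: [[0.317, 0.948, 0.001], [0.948, -0.317, -0.0], [0.0, 0.001, -1.0]]
wrist_force: [0.3, 0.8, -0.6]
finger_gap: 0.013
finger_force: 32.0
```

```bash
cat > g.py <<'E'
from h import *
cth=-.3262;ct=np.array([.67058,-.34605])
def to(x,y,z):
    s=env.read_state();R=np.array(s['eef_rot']);p=np.array(s['tool_pos']);print(p,'gap',s['finger_gap'],'cab',loc(p,cth,ct),np.degrees(np.arctan2(R[1,1],R[0,1])))
    print(R.T@(np.r_[wor((x,y),cth,ct),z]-p)*100)
E
python3 -c "
from g import *
to(-.14,.075,.262)
wstrip(.25,'w5')"
```

```text
[ 0.52207725 -0.15737341  0.26160731] gap 0.013012122706524966 cab [-0.20113234  0.13114001] -18.49629891207804
[-5.63461854  6.09427219 -0.03319881]
[ 0.52207725 -0.15737341  0.26160731]
[ 305  148   31  181 4764] [[305.0, 148.0], [335.0, 148.0], [335.0, 328.0], [305.0, 328.0]] [[0.5283, -0.109], [0.5444, -0.1144], [0.507, -0.2328], [0.4869, -0.2261]] clamp [[0.131, -0.1003], [0.1468, -0.0941], [0.1936, -0.2092], [0.1739, -0.2168]] mid tool cm [-1.42 -0.1   1.16]
```

{"fn": "servo_tool", "kwargs": {"series": [{"fingers":-1,"travel":[-3,3,0],"roll":0},{"fingers":-1,"travel":[-5.6,6.1,0],"roll":0},{"fingers":-1,"travel":[-5.6,6.1,0],"roll":0},{"fingers":-1,"travel":[-5.6,6.1,3],"roll":0},{"fingers":-1,"travel":[-5.6,6.1,6],"roll":0},{"fingers":-1,"travel":[-5.6,6.1,9],"roll":0},{"fingers":-1,"travel":[-5.6,6.1,10.5],"roll":0},{"fingers":-1,"travel":[-5.6,6.1,10.5],"roll":0}]}}

```text
t: 24.68
tool_pos: [0.5602, -0.2279, 0.1552]
eef_rot: [[0.321, 0.947, -0.002], [0.947, -0.321, 0.001], [0.0, -0.002, -1.0]]
wrist_force: [-1.3, -0.0, 0.1]
finger_gap: 0.0131
finger_force: 32.0
```

```bash
python3 - <<'E'
from g import *
to(-.14,.075,.131)
a=env.snapshot('wrist')[60:400,180:520];b=env.snapshot('scene')[120:250,250:430]
cv2.imwrite('pics/a4.png',np.hstack([cv2.resize(a,(400,400)),cv2.resize(b,(400,289))if 0 else cv2.copyMakeBorder(cv2.resize(b,(400,289)),0,111,0,0,0)])[:,:,::-1])
E
```

```text
[ 0.5602123  -0.22788266  0.15515648] gap 0.013107567881481912 cab [-0.14241389  0.07656915] -18.743168310838474
[-0.15758674  0.24687497  2.41504987]
```

View pics/a4.png

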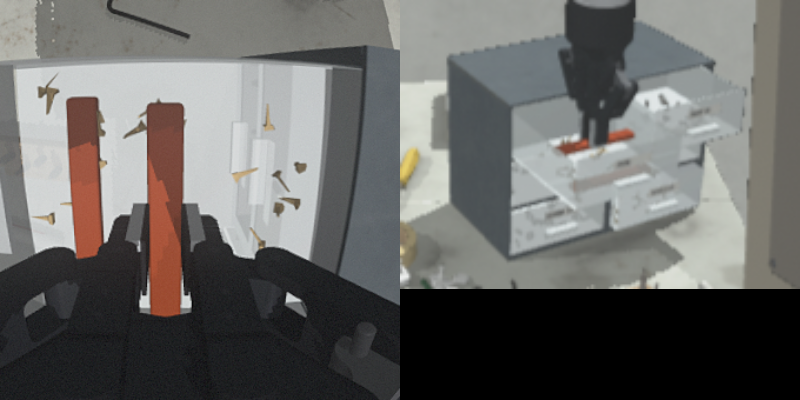

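The strip hangs level beside the spare (at 85,180 in the left panel), and the drawer is fully out with free floor below. Lowering.

{"fn": "servo_tool", "kwargs": {"series": [{"fingers":-1,"travel":[0,0.2,0.7],"roll":0},{"fingers":-1,"travel":[0,0.2,1.3],"roll":0},{"fingers":-1,"travel":[0,0.2,1.7],"roll":0},{"fingers":-1,"travel":[0,0.2,1.9],"roll":0},{"fingers":-1,"travel":[0,0.2,1.9],"roll":0}]}}

```text
t: 25.4
tool_pos: [0.5628, -0.2292, 0.1369]
eef_rot: [[0.322, 0.947, -0.0], [0.947, -0.322, 0.0], [0.0, -0.0, -1.0]]
wrist_force: [1.2, 0.5, 0.3]
finger_gap: 0.013
finger_force: 32.0
```

{"fn": "servo_tool", "kwargs": {"series": [{"fingers":-1,"travel":[0,0,0.2],"roll":0},{"fingers":-1,"travel":[0,0,0.4],"roll":0},{"fingers":-1,"travel":[0,0,0.6],"roll":0},{"fingers":-1,"travel":[0,0,0.6],"roll":0}]}}

```text
t: 25.9
tool_pos: [0.5627, -0.2292, 0.1308]
eef_rot: [[0.322, 0.947, -0.0], [0.947, -0.322, 0.0], [0.0, -0.0, -1.0]]
wrist_force: [0.3, -0.2, -0.3]
finger_gap: 0.0129
finger_force: 32.0
```

{"fn": "servo_tool", "kwargs": {"series": [{"fingers":-1,"travel":[0,0,0.1],"roll":0},{"fingers":-1,"travel":[0,0,0.2],"roll":0},{"fingers":-1,"travel":[0,0,0.2],"roll":0}]}}

```text
t: 26.28
tool_pos: [0.5633, -0.2294, 0.1296]
eef_rot: [[0.322, 0.947, 0.001], [0.947, -0.322, -0.0], [-0.0, 0.001, -1.0]]
wrist_force: [0.6, 0.3, 2.3]
finger_gap: 0.0131
finger_force: 32.3
```

{"fn": "servo_tool", "kwargs": {"series": [{"fingers":-0.5,"travel":[0,0,0],"roll":0},{"fingers":-0.5,"travel":[0,0,0],"roll":0},{"fingers":-0.5,"travel":[0,0,0],"roll":0},{"fingers":-0.5,"travel":[0,0,-1],"roll":0},{"fingers":-0.5,"travel":[0,0,-4],"roll":0},{"fingers":-0.5,"travel":[0,0,-8],"roll":0},{"fingers":-0.5,"travel":[0,0,-13],"roll":0},{"fingers":-0.5,"travel":[0,0,-13],"roll":0}]}}

```text
t: 27.28
tool_pos: [0.5654, -0.2306, 0.2662]
eef_rot: [[0.322, 0.947, 0.009], [0.947, -0.322, -0.005], [-0.002, 0.01, -1.0]]
wrist_force: [-0.4, -0.1, 0.1]
finger_gap: 0.0215
finger_force: 0.0
```

```bash
python3 - <<'E'
from g import *
s=env.read_state();I=env.snapshot('wrist')[:,:,::-1]
h=cv2.cvtColor(I,cv2.COLOR_BGR2HSV);m=((h[...,0]<15)&(h[...,1]>140)&(h[...,2]>60)).astype(np.uint8)
k,l,st,c=cv2.connectedComponentsWithStats(m)
for i in range(1,k):
    if st[i,4]>200:
        ys,xs=np.nonzero(l==i);b=cv2.boxPoints(cv2.minAreaRect(np.c_[xs,ys].astype(np.float32)))
        print(st[i],[loc(wpix(q,.154,s),cth,ct).round(4).tolist() for q in b])
to(-.255,.075,.26)
E
```

```text
[ 262  132   17  100 1367] [[-0.1893, 0.1281], [-0.1758, 0.1282], [-0.1762, 0.0348], [-0.1908, 0.0343]]
[ 309  133   15  109 1376] [[-0.1464, 0.1268], [-0.134, 0.1268], [-0.1339, 0.0245], [-0.1474, 0.0245]]
[ 0.56435547 -0.23003117  0.2629752 ] gap 0.020747529203349872 cab [-0.13780072  0.0758616 ] -18.764305371060402
[ -0.10118948 -11.72141184   0.22567216]
```

The strip lies flat at x -0.14 beside the spare, which has not moved. Now I go in front of the panel to push the drawer shut.

{"fn": "servo_tool", "kwargs": {"series": [{"fingers":-1,"travel":[0,-5,0],"roll":0},{"fingers":-1,"travel":[0,-9,0],"roll":0},{"fingers":-1,"travel":[0,-13,0],"roll":0},{"fingers":-1,"travel":[0,-13,0],"roll":0},{"fingers":-1,"travel":[0,-13,4],"roll":0},{"fingers":-1,"travel":[0,-13,8],"roll":0},{"fingers":-1,"travel":[0,-13,10.1],"roll":0},{"fingers":-1,"travel":[0,-13,10.1],"roll":0}]}}

```text
t: 28.32
tool_pos: [0.4385, -0.1867, 0.1555]
eef_rot: [[0.322, 0.947, -0.004], [0.947, -0.322, 0.003], [0.001, -0.005, -1.0]]
wrist_force: [-0.3, -0.3, 0.8]
finger_gap: 0.0001
finger_force: 0.0
```

{"fn": "servo_tool", "kwargs": {"series": [{"fingers":-1,"travel":[0,0.6,0],"roll":0},{"fingers":-1,"travel":[0,1.2,0],"roll":0},{"fingers":-1,"travel":[0,1.8,0],"roll":0},{"fingers":-1,"travel":[0,2.4,0],"roll":0},{"fingers":-1,"travel":[0,3.2,0],"roll":0},{"fingers":-1,"travel":[0,4.2,0],"roll":0},{"fingers":-1,"travel":[0,5.2,0],"roll":0},{"fingers":-1,"travel":[0,6.2,0],"roll":0}]}}

```text
t: 29.32
tool_pos: [0.4992, -0.2076, 0.158]
eef_rot: [[0.322, 0.947, -0.0], [0.947, -0.322, 0.0], [0.0, -0.0, -1.0]]
wrist_force: [0.2, 0.0, 1.7]
finger_gap: -0.0003
finger_force: 0.3
```

{"fn": "servo_tool", "kwargs": {"series": [{"fingers":-1,"travel":[0,1,-0.2],"roll":0},{"fingers":-1,"travel":[0,2,-0.2],"roll":0},{"fingers":-1,"travel":[0,3,-0.2],"roll":0},{"fingers":-1,"travel":[0,4,-0.2],"roll":0},{"fingers":-1,"travel":[0,5,-0.2],"roll":0},{"fingers":-1,"travel":[0,6,-0.2],"roll":0},{"fingers":-1,"travel":[0,7,-0.2],"roll":0},{"fingers":-1,"travel":[0,8,-0.2],"roll":0}]}}

```text
t: 30.32
tool_pos: [0.5748, -0.2333, 0.16]
eef_rot: [[0.322, 0.947, -0.0], [0.947, -0.322, 0.0], [0.0, -0.0, -1.0]]
wrist_force: [-0.3, -0.0, 0.2]
finger_gap: 0.0
finger_force: 0.3
```

{"fn": "servo_tool", "kwargs": {"series": [{"fingers":-1,"travel":[0,0.6,0],"roll":0},{"fingers":-1,"travel":[0,1.2,0],"roll":0},{"fingers":-1,"travel":[0,1.7,0],"roll":0},{"fingers":-1,"travel":[0,2.1,0],"roll":0},{"fingers":-1,"travel":[0,2.1,0],"roll":0}]}}

```text
t: 30.95
tool_pos: [0.5944, -0.2401, 0.1601]
eef_rot: [[0.322, 0.947, 0.0], [0.947, -0.322, -0.0], [-0.0, 0.0, -1.0]]
wrist_force: [-0.0, 0.7, 0.1]
finger_gap: 0.0003
finger_force: 0.0
```

{"fn": "servo_tool", "kwargs": {"series": [{"fingers":-1,"travel":[0,0.3,0],"roll":0},{"fingers":-1,"travel":[0,0.6,0],"roll":0},{"fingers":-1,"travel":[0,0.9,0],"roll":0},{"fingers":-1,"travel":[0,0.9,0],"roll":0}]}}

```text
t: 31.45
tool_pos: [0.6029, -0.2429, 0.1601]
eef_rot: [[0.322, 0.947, 0.0], [0.947, -0.322, -0.0], [0.0, 0.0, -1.0]]
wrist_force: [-0.5, 0.6, 0.6]
finger_gap: -0.0003
finger_force: 0.0
```

{"fn": "servo_tool", "kwargs": {"series": [{"fingers":-1,"travel":[0,0.2,0],"roll":0},{"fingers":-1,"travel":[0,0.4,0],"roll":0},{"fingers":-1,"travel":[0,0.6,0],"roll":0},{"fingers":-1,"travel":[0,0.6,0],"roll":0}]}}

```text
t: 31.95
tool_pos: [0.6053, -0.2437, 0.16]
eef_rot: [[0.322, 0.947, -0.007], [0.947, -0.322, 0.002], [0.0, -0.007, -1.0]]
wrist_force: [-19.2, 5.6, 10.0]
finger_gap: -0.0004
finger_force: 10.1
```

Firm resistance, and the travel matches a fully shut drawer (107.5 mm measured, 107.6 expected). Backing away.

{"fn": "servo_tool", "kwargs": {"series": [{"fingers":-1,"travel":[0,-0.4,0],"roll":0},{"fingers":-1,"travel":[0,-2,0],"roll":0},{"fingers":-1,"travel":[0,-6,0],"roll":0},{"fingers":-1,"travel":[0,-11,0],"roll":0},{"fingers":-1,"travel":[0,-15,-5],"roll":0},{"fingers":-1,"travel":[0,-15,-10],"roll":0},{"fingers":-1,"travel":[0,-15,-10],"roll":0},{"fingers":-1,"travel":[0,-15,-10],"roll":0}]}}

```text
t: 32.95
tool_pos: [0.4666, -0.1966, 0.2602]
eef_rot: [[0.322, 0.947, 0.001], [0.947, -0.322, -0.0], [-0.0, 0.001, -1.0]]
wrist_force: [0.9, 0.0, -0.5]
finger_gap: -0.0003
finger_force: 0.0
```

```bash
python3 - <<'E'
from g import *
s=env.read_state();print(s['tool_pos'],s['wrist_force'],s['t'],s['qvel'])
T=env.snapshot('wrist')
# brightness profile along cabinet x through y=.06..0.1 at z=.206 
i=env.camera_info('wrist');f=200/np.tan(np.radians(i['vfov']/2));Tc=np.array(i['T_tool_cam'])
def wproj(w):
    R=np.array(s['eef_rot']);c=Tc[:3,:3].T@(R.T@(np.array(w)-s['tool_pos'])-Tc[:3,3]);a=np.arctan2(np.hypot(c[0],c[1]),-c[2]);u=c[:2]/np.hypot(*c[:2])*a*f
    return int(round(i['cx']+u[0])),int(round(i['cy']-u[1]))
for x in np.arange(-.12,-.06,.004):
    o=[]
    for y in(.05,.1,.13):
        q=wproj([*wor((x,y),cth,ct),.206]);o.append((q,T[q[1],q[0]].tolist() if 0<=q[1]<400 and 0<=q[0]<640 else None))
    print(round(x,3),o)
E
```

```text
[ 0.4665927  -0.19663563  0.26018483] [ 0.87198847  0.03995    -0.53545222] 32.95 [-0.00147869  0.02635417  0.02788842 -0.000528    0.0002193  -0.0003996 ]
-0.12 [((469, 237), [104, 105, 107]), ((476, 177), [107, 109, 109]), ((479, 139), [127, 127, 129])]
-0.116 [((473, 237), [85, 90, 92]), ((481, 177), [97, 98, 99]), ((484, 139), [113, 116, 117])]
-0.112 [((477, 237), [131, 132, 133]), ((485, 178), [200, 202, 203]), ((488, 140), [128, 130, 130])]
-0.108 [((481, 237), [130, 134, 133]), ((489, 178), [198, 202, 203]), ((492, 140), [130, 134, 131])]
-0.104 [((485, 236), [131, 133, 134]), ((493, 178), [129, 131, 132]), ((496, 140), [131, 136, 134])]
-0.1 [((489, 236), [104, 105, 105]), ((497, 178), [108, 110, 107]), ((500, 141), [135, 137, 134])]
-0.096 [((492, 236), [110, 109, 109]), ((501, 178), [70, 67, 67]), ((504, 141), [123, 127, 127])]
-0.092 [((496, 236), [93, 91, 89]), ((505, 178), [96, 91, 92]), ((508, 141), [94, 91, 88])]
-0.088 [((500, 236), [97, 95, 91]), ((509, 178), [101, 99, 96]), ((512, 142), [100, 97, 95])]
-0.084 [((504, 235), [96, 90, 88]), ((512, 178), [98, 93, 92]), ((516, 142), [98, 94, 91])]
-0.08 [((507, 235), [99, 48, 35]), ((516, 179), [103, 66, 58]), ((520, 142), [90, 57, 49])]
-0.076 [((511, 235), [55, 60, 61]), ((520, 179), [30, 33, 37]), ((523, 143), [89, 90, 92])]
-0.072 [((514, 235), [106, 112, 120]), ((523, 179), [105, 110, 117]), ((527, 143), [107, 112, 115])]
-0.068 [((518, 235), [108, 114, 120]), ((527, 179), [107, 114, 118]), ((530, 143), [107, 113, 117])]
-0.064 [((521, 234), [106, 112, 118]), ((530, 179), [106, 113, 117]), ((534, 144), [108, 114, 118])]
```

```bash
python3 -c "
from h import *
print(env.finish_job())"
```

```text
the job is handed in; nothing more can be done
None
```

The job is handed in: the clamp arm stands upright, the strip lies flat beside the spare in the left drawer, and that drawer is pushed to its stop; it took about 33 s, and I could not see the final verdict.

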